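# Close the microscope filter housing and hold its cover down

### The arm

A 6-joint arm with a two-finger parallel gripper is mounted at the origin on a cart in front of the work surface, level with it; the furniture and walls round the work are solid. World frame = base frame: x ahead of the robot, y to its left, z up, the work surface at z = 0. Lengths are in m, angles in degrees, forces in N, time in s.
With the tool pointing down it reaches from about 0.325 to 0.85 m from the base axis. Payload 15.5 kg.
Tool frame: the origin (TCP) lies midway between the tips of the shut fingers; the grasp point (between the pads) lies 19 mm behind it; z points along the fingers, y is the line along which they close (so a half turn about z gives the same grasp; the last joint's range is limited). The gripper opens to 91 mm and grips with 3 to 60 N. Pads are 32 mm wide; open, the fingers measure 118 mm over their backs; the gripper's body (76 mm by 178 mm) begins 60 mm behind the grasp point.
Start: joints at [62.08, 28.281, 77.091, -0, 74.628, -5.472], TCP at [0.239, 0.578, 0.214] pointing down, gripper open.
Joint ranges: [-166.48, 166.48], [-47.26, 123.95], [12.59, 153.08], [-70.14, 250.14], [6.76, 159.57], [-176.63, 176.63]. Speed limits (degrees/s): [108.29, 108.29, 147.25, 172.46, 172.46, 172.46].

### API

Orientations are given as a 3x3 rotation matrix whose columns are the frame's x, y, z axes.
In Python, from bench import ctrl gives the robot as it stands. The module is installed in compiled form; this text tells all that it offers. Calls block until the motion is done:
- ctrl.goto(position, orientation): joint-space move of the TCP to a pose.
- ctrl.move_l(position, vel=0.15, ori=None, contact_N=None): straight line of the TCP; ori=None keeps the orientation; vel is the mean speed in m/s. With contact_N (N) it stops when the force on the tool has changed by that much, and returns True; else False.
- ctrl.movej(angles): joint-space move.
- ctrl.command_gripper(opening): opening from 0.0 (shut) to 1.0 (fully open); the grip force is fixed at half the most; returns when the fingers have stopped.
- ctrl.sleep(seconds).
- ctrl.ik(position, orientation): joint angles nearest the present ones, or None.
- ctrl.read_camera(name): name is "scene" or "side" or "wrist"; returns the picture (480x640x3 uint8, blue, green, red); there is no depth.
- ctrl.camera_params(name): a dict with "fx", "fy", "cx", "cy" (pixels), "D" ([k1, k2, p1, p2, k3] as OpenCV has them; the pictures are not rectified), "pose" (4x4, takes a point from camera to world coordinates); the wrist camera has in their place "T_tool_cam" (4x4, takes a point from camera to tool coordinates, whose origin is the TCP and whose axes are the flange's). Camera axes: x right, y up, looking along -z (the intrinsics and any distortion apply to the point x, -y, -z); pixel columns grow to the right and rows downward; lengths in m; the calibration is good to about 2 mm. A picture is of the moment at which its call begins: read the wrist's pose just before it. camera_params takes no time and is no camera call.
A pose or a line that the arm cannot do raises ctrl.MotionError and nothing moves.
- ctrl.sign_off(): hands the job in; it is judged then, once.
Readings, each from a call of its own:
- ctrl.current_t(): time.
- ctrl.current_q(): joint angles.
- ctrl.current_dq(): joint speeds.
- ctrl.current_effort(): joint torques, N m.
- ctrl.current_tool_pos(): TCP position.
- ctrl.current_eef_rot(): TCP orientation.
- ctrl.current_contact_force(): force on the tool from outside, world axes, zero at the start.
- ctrl.current_wrist_torque(): the same for the moment, N m.
- ctrl.current_grip_width(): opening from 0.0 (shut) to 1.0 (fully open).
- ctrl.current_grasp_force(): force on a finger pad.
Only numpy, scipy, OpenCV 4.12 (cv2) and the standard library are available. Lean on these libraries where they do the work, as an engineer would, in place of code of your own. Each camera call takes 0.05 s, during which the arm holds its last target. There are 200 camera calls.

### The job

Get the filter housing ready: first push the filter slider fully home against its stop, then turn the quarter-turn fastener on the cover until its slot lines up with the two marks on the panel. After that press the cover panel down until it is seated on the housing's rim, and finish while still holding it pressed down. Leave the canister and the coverslip box where they stand.

Things in the scene. Friction and masses are not known exactly. Their poses are not given: they have to be found in the camera images.
- filter_housing: Square white metal housing, 110 x 110 mm, rim 45 mm above the worktop, fixed to the worktop. Origin on the worktop under its centre, on the fastener's axis; z up; its -x side is the front (roughly towards the robot), from which two low rails, 62 mm wide over all, stick out 90 mm; +x runs from the rails into the housing.
- slider_knob (a point): Point on the axis of the upright black knob of the filter slider, 48 mm above the worktop. The knob is a cylinder of 16 mm diameter from 28 to 64 mm above the worktop, standing on a 44 x 36 mm aluminium block (top at 24 mm); it travels along the housing's x axis, 125 mm in front of the housing's centre when fully out, 80 mm when home. It can be pushed or gripped.
- filter_slider (a joint): Filter slider: 0 = fully out, 0.045 m = home, where its block stops against the housing's front wall; grows towards the housing (+x of the housing). About 2 N of friction; stays where it is left.
- panel_center (a point): Centre of the top face of the cover panel, a plain aluminium plate 108 x 108 x 5 mm over the housing; 60 mm above the worktop when up, 50 mm when seated. Two small dark marks, 16 x 3 mm, lie on it along the housing's x axis, centred 32 mm either side of the fastener.
- cover_panel (a joint): Cover panel: 0 = lifted by its springs 10 mm off the rim, 0.010 m = pressed down and seated on the rim. It moves straight down; the springs push back with about 4 N at the top and 9 N when seated, and lift it again if let go. With the fastener out of line it stops after about 4 mm, its cross bar blocked below.
- fastener_grip (a point): Centre of the wing of the steel fastener in the middle of the panel, 14.5 mm above the panel's top (74.5 mm above the worktop, panel up). The wing is an upright bar 34 mm long, 12 mm wide, from 2.5 to 26.5 mm above the panel, on a flat 38 mm disc; the slot runs along its top. Site x axis along wing and slot, z up. Grip it across its 12 mm; the panel can be pressed down through it or on the plate.
- fastener (a joint): Quarter-turn fastener: angle in rad, positive anticlockwise from above; 0 = slot in line with the two marks (wing along the housing's x axis). Starts between -1.45 and -0.8, range -1.6 to 0.5, no stop or click at 0; friction 0.03 N m, stays where it is left.
- objective_canister: Bystander: beige cylindrical canister with a black lid, 38 mm diameter, 57 mm tall, standing loose beside the housing; origin at the centre of its underside.
- coverslip_box: Bystander: small pale box, 30 x 30 x 17 mm, standing loose beside the housing; origin at the centre of its underside.

How it is judged:
By the outcome, as a careful person would: the job done as asked, in the order asked, and still so for the second after the job is handed in, while the arm keeps its last pose, push and grip.
It also fails if it takes over 48 s, if anything falls off the work surface, if the arm or the gripper's body presses on something with over 40 N, if the wrist force passes 120 N, or if a joint passes its speed limit or range.

## Working session

There is one attempt and no reset: what is moved stays moved. The work goes in short steps, each a Python script; the robot and the scene stay as the last script left them, time stands still between calls to the robot, and variables do not carry over. Pictures are saved under pics/ and viewed, at most 10 in all, crops included, and the job is handed in when it is done.

```bash
mkdir -p pics; python3 - <<'E'
from bench import ctrl
import cv2,numpy as np
np.set_printoptions(precision=4,suppress=True)
for n in("scene","side"):
    cv2.imwrite(f"pics/{n}0.png",ctrl.read_camera(n)); p=ctrl.camera_params(n); print(n,p)
print(ctrl.camera_params("wrist"),ctrl.current_eef_rot(),ctrl.current_t())
E
```

```text
scene {'fx': 539.4735360324065, 'fy': 539.4735360324065, 'cx': 323.3930338683893, 'cy': 249.60471216611464, 'D': array([0.0065, 0.    , 0.    , 0.    , 0.    ]), 'pose': array([[ 0.4872,  0.4224, -0.7643, -0.0924],
       [-0.8732,  0.2494, -0.4188, -0.6009],
       [ 0.0137,  0.8714,  0.4903,  0.5073],
       [ 0.    ,  0.    ,  0.    ,  1.    ]])}
side {'fx': 468.97729705769297, 'fy': 468.97729705769297, 'cx': 315.34081354718114, 'cy': 235.28563526382516, 'D': array([-0.1121,  0.    ,  0.    ,  0.    ,  0.    ]), 'pose': array([[ 0.7815, -0.3523,  0.515 ,  0.9888],
       [ 0.6237,  0.466 , -0.6276, -0.7976],
       [-0.0189,  0.8117,  0.5838,  0.5731],
       [ 0.    ,  0.    ,  0.    ,  1.    ]])}
{'fx': 399.64168088900124, 'fy': 399.64168088900124, 'cx': 319.5871124350198, 'cy': 237.63939042382287, 'D': array([-0.087,  0.   ,  0.   ,  0.   ,  0.   ]), 'T_tool_cam': array([[-0.0002,  0.9696,  0.2448,  0.0685],
       [ 1.    ,  0.0004, -0.0008,  0.0002],
       [-0.0008,  0.2448, -0.9696, -0.171 ],
       [ 0.    ,  0.    ,  0.    ,  1.    ]])} [[-0.9242  0.3818 -0.0005]
 [ 0.3818  0.9242 -0.001 ]
 [ 0.0001 -0.0011 -1.    ]] 0.1
```

View pics/scene0.png

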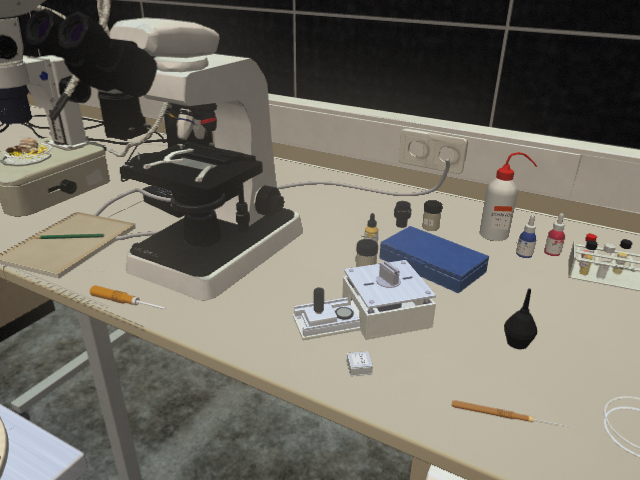

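View pics/side0.png

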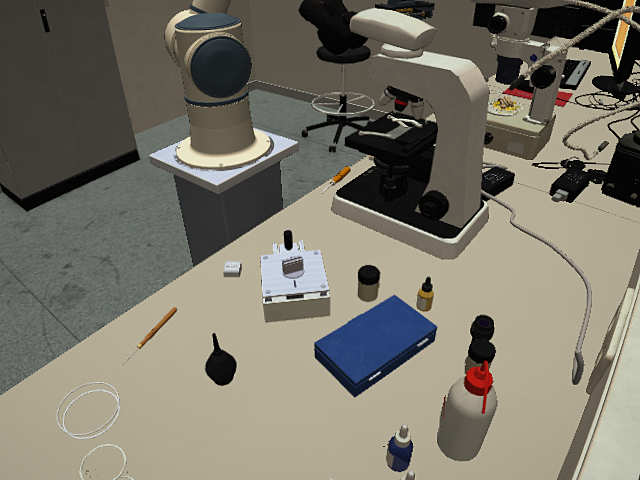

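The scene view shows the housing around (390,295) with the knob at (319,297) and the wing at (389,273). The canister is behind the housing at (367,255) and the box in front at (360,363). In the side view the knob is at (288,240) and the wing at (292,266). I'll zoom in on both.

```bash
python3 - <<'E'
import cv2,numpy as np
a=cv2.imread("pics/scene0.png")[235:385,285:445]; b=cv2.imread("pics/side0.png")[220:330,215:390]
A=cv2.resize(a,None,fx=4,fy=4,interpolation=cv2.INTER_CUBIC)[:600,:]
cv2.imwrite("pics/c1.png",A); cv2.imwrite("pics/c2.png",cv2.resize(b,None,fx=4,fy=4,interpolation=cv2.INTER_CUBIC))
E
```

```text
(no output)
```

View pics/c1.png

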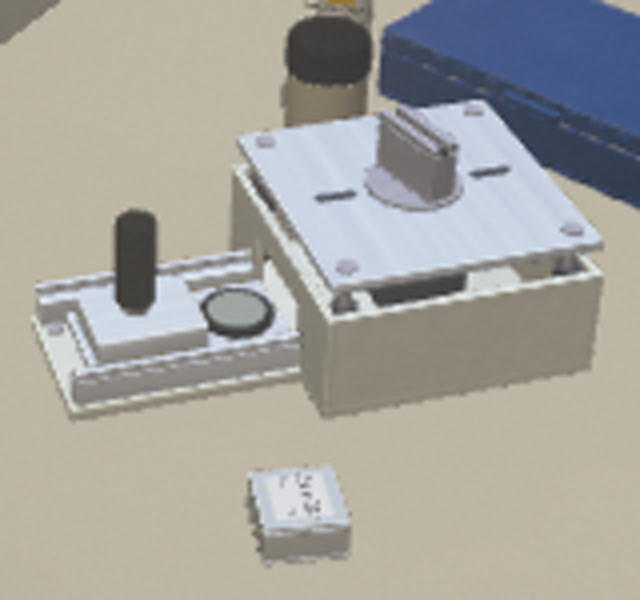

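View pics/c2.png

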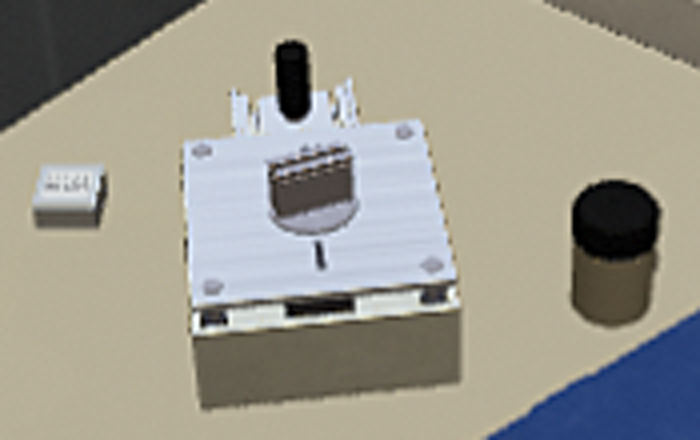

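Crop readings, at four times scale:
- **Scene crop:** panel corners (237,140), (485,100), (603,243), (332,284). Marks are at (335,196) and (490,172), knob top at (137,217), and the wing top runs from (387,113) to (450,153).
- **Side crop:** panel corners (183,142), (420,120), (458,283), (190,308). Knob top is at (291,46), the far mark at (320,255), the canister lid at (616,205), and the box top at (70,180).

```bash
cat >h.py <<'E'
import cv2,numpy as np
from bench import ctrl
np.set_printoptions(precision=4,suppress=True)
def ray(uv,p,pose,z):
    K=np.array([[p["fx"],0,p["cx"]],[0,p["fy"],p["cy"]],[0,0,1]])
    n=cv2.undistortPoints(np.array(uv,float).reshape(-1,1,2),K,np.array(p["D"]))[:,0]
    d=np.c_[n[:,0],-n[:,1],-np.ones(len(n))]@pose[:3,:3].T; o=pose[:3,3]
    return o+d*((np.asarray(z)-o[2])/d[:,2])[:,None]
E
python3 - <<'E'
from h import *
def do(n,off,pts):
    p=ctrl.camera_params(n)
    for k,(uv,z) in pts.items():
        uv=np.array(uv).reshape(-1,2)/4+off
        w=ray(uv,p,p["pose"],[z]*len(uv)); print(n,k,w[:,:2].tolist() if 0 else w[:,:2].round(4).ravel())
        if k=="panel": print("  centre",w.mean(0)[:2],"sides",np.linalg.norm(w-np.roll(w,-1,0),axis=1),"ang",np.degrees(np.arctan2(*(w-np.roll(w,-1,0))[:,1::-1].T)))
        if len(w)==2: d=w[1]-w[0];print("  mid",w.mean(0)[:2],"len",np.hypot(*d[:2]),"ang",np.degrees(np.arctan2(d[1],d[0])))
do("scene",(284.6,234.6),{"panel":([(237,140),(485,100),(603,243),(332,284)],.06),"marks":([(335,196),(490,172)],.06),"knob":([(137,217)],.064),"wing":([(387,113),(450,153)],.0865),"canlid":([(329,38)],.057),"box":([(299,497)],.017)})
do("side",(214.6,219.6),{"panel":([(183,142),(420,120),(458,283),(190,308)],.06),"mark":([(320,255)],.06),"knob":([(291,46)],.064),"wing":([(270,160),(350,150)],.0865),"canlid":([(616,202)],.057),"box":([(70,180)],.017)})
E
```

```text
scene panel [ 0.5648 -0.2785  0.6445 -0.352   0.5686 -0.4284  0.4944 -0.353 ]
  centre [ 0.5681 -0.353 ] sides [0.1084 0.1077 0.1059 0.1025] ang [ 137.3006   45.2108  -45.4685 -133.3931]
scene marks [ 0.5474 -0.3294  0.5935 -0.3742]
  mid [ 0.5705 -0.3518] len 0.06428351520474465 ang -44.195823947589744
scene knob [ 0.4915 -0.2744]
scene wing [ 0.5725 -0.338   0.5577 -0.37  ]
  mid [ 0.5651 -0.354 ] len 0.03521640038043547 ang -114.84698301754436
scene canlid [ 0.665  -0.2719]
scene box [ 0.4314 -0.3726]
side panel [ 0.4957 -0.3522  0.5698 -0.2757  0.6487 -0.3514  0.5729 -0.4281]
  centre [ 0.5718 -0.3518] sides [0.1064 0.1093 0.1079 0.1083] ang [-134.0922  136.2306   45.3464  -44.5545]
side mark [ 0.5934 -0.3723]
side knob [ 0.4891 -0.2715]
side wing [ 0.5586 -0.3619  0.5808 -0.3366]
  mid [ 0.5697 -0.3492] len 0.03367273375207782 ang 48.731005353433794
side canlid [ 0.6695 -0.2674]
side box [ 0.432  -0.3684]
```

```bash
python3 - <<'E'
from h import *
P={n:ctrl.camera_params(n) for n in("scene","side")}
p=P["scene"]; print("base z0 scene",ray([(205,290),(300,225),(135,270)],p,p["pose"],[0]*3)[:,:2].ravel(), )
p2=P["side"]; print("base side",ray([(335,215),(455,258),(488,212)],p2,p2["pose"],[0]*3)[:,:2].ravel())
def tri(a,b):
    A=[];B=[]
    for uv,q in((a,p),(b,p2)):
        o=q["pose"][:3,3]; d=ray([uv],q,q["pose"],[0.])[0]-o; d/=np.linalg.norm(d); M=np.eye(3)-np.outer(d,d); A.append(M);B.append(M@o)
    return np.linalg.lstsq(np.vstack(A),np.hstack(B),rcond=None)[0]
print("arm front-right",tri((262,70),(478,85)),"head top",tri((165,35),(400,25)),"eyepiece",tri((78,30),(340,0)),"obj",tri((200,115),(410,95)),"stage",tri((150,155),(365,135)),"stagefront",tri((125,175),(362,150)))
print(ctrl.ik([.57,-.352,.2],np.array([[.7,.714,0],[.714,-.7,0],[0,0,-1]]).T))
T=np.linalg.inv(p["pose"]);
for w in((.239,.578,.214),(0.239,.578,.5)):
    c=T[:3,:3]@w+T[:3,3]; print(c[0]/-c[2]*p["fx"]+p["cx"],-c[1]/-c[2]*p["fy"]+p["cy"])
E
```

```text
base z0 scene [ 0.476  -0.0636  0.7649 -0.0747  0.4633  0.085 ]
base side [ 0.4699 -0.0946  0.7496 -0.0757  0.7383  0.1242]
arm front-right [ 0.7173 -0.0266  0.3194] head top [0.5367 0.0161 0.3907] eyepiece [0.3931 0.0226 0.4167] obj [0.5771 0.0009 0.2662] stage [0.4814 0.009  0.1915] stagefront [0.4586 0.0392 0.1499]
[-36.8012  32.6714  71.1491  -0.      76.1795   7.6315]
-204.69582677719626 141.56325454250847
-300.5394184419558 -57.76030254593596
```

```bash
cat >>h.py <<'E'
def down(a):  # tool down, y axis at yaw a (deg)
    a=np.radians(a); c,s=np.cos(a),np.sin(a)
    return np.array([[-s,c,0],[c,s,0],[0,0,-1.]])
E
python3 - <<'E'
from h import *
R=ctrl.current_eef_rot(); p=ctrl.current_tool_pos()
ctrl.goto([p[0]*.85,p[1]*.85,.56],R); q=np.array(ctrl.current_q()); print(q,ctrl.current_tool_pos(),ctrl.current_t())
q[0]=-32;q[5]=-32+44.5; ctrl.movej(q.tolist()); print(ctrl.current_tool_pos(),ctrl.current_t())
ctrl.goto([.55,-.335,.22],down(-44.5)); ctrl.sleep(.2)
p=ctrl.current_tool_pos();R=ctrl.current_eef_rot(); im=ctrl.read_camera("wrist")
np.savez("w1.npz",p=p,R=R); cv2.imwrite("pics/w1.png",im); print(p,R,ctrl.current_t(),ctrl.current_contact_force())
E
```

```text
[ 61.1092  12.9395  49.5592  -0.0013 117.6957  -6.442 ] [0.2028 0.4909 0.5585] 1.4417
[ 0.4795 -0.2286  0.5586] 4.1583
[ 0.5504 -0.3351  0.221 ] [[ 0.7008  0.7134  0.0013]
 [ 0.7134 -0.7008 -0.0009]
 [ 0.0003  0.0016 -1.    ]] 5.7667 [-0.2624  0.2143 -0.3266]
```

View pics/w1.png

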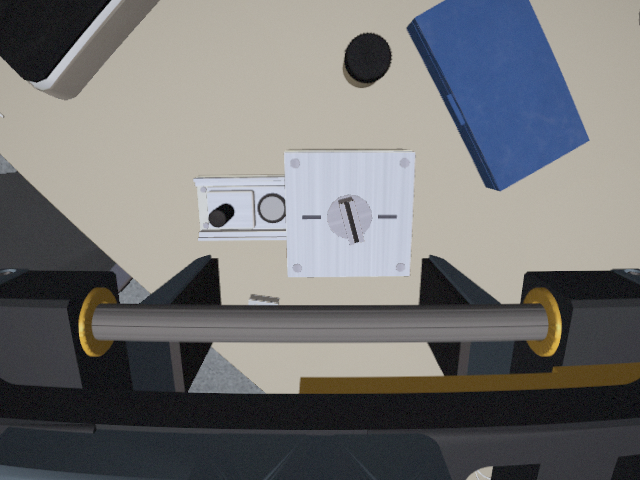

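The wrist view shows panel corners at (285,150), (414,150), (411,277), (287,277) and marks at (312,217) and (388,217). The slot runs from (343,199) to (356,243), the knob top is near (217,218), and the canister lid is at (368,58).

```bash
python3 - <<'E'
from h import *
d=np.load("w1.npz"); c=ctrl.camera_params("wrist"); T=np.eye(4);T[:3,:3]=d["R"];T[:3,3]=d["p"];T=T@c["T_tool_cam"]
f=lambda uv,z:ray(uv,c,T,[z]*len(uv))[:,:2]
a=f([(285,150),(414,150),(411,277),(287,277)],.06);print("panel",a.mean(0),np.linalg.norm(a-np.roll(a,-1,0),axis=1))
ang=lambda w:np.degrees(np.arctan2(*(w[1]-w[0])[::-1]))
for n,uv,z in(("marks",[(312,217),(388,217)],.06),("slot",[(343,199),(356,243)],.0865)):
    w=f(uv,z);print(n,w.mean(0),np.linalg.norm(w[1]-w[0]),ang(w))
print("knob",f([(217,218)],.064),"can",f([(368,58)],.057))
E
```

```text
panel [ 0.5718 -0.3498] [0.1056 0.1099 0.1094 0.1093]
marks [ 0.5714 -0.3509] 0.06442941061214484 -44.491175216303816
slot [ 0.5709 -0.3479] 0.03666894128220688 -117.40866004005208
knob [[ 0.4916 -0.2723]] can [[ 0.6698 -0.2686]]
```

```bash
cat >>h.py <<'E'
C=np.array([.571,-.351]); U=np.array([np.cos(np.radians(-44.5)),np.sin(np.radians(-44.5))])
E
python3 - <<'E'
from h import *
P=lambda s,z:[*(C+s*U),z]
ctrl.command_gripper(0.0)
ctrl.goto(P(-.158,.12),down(-44.5)); ctrl.move_l(P(-.158,.040),vel=.15)
f0=np.array(ctrl.current_contact_force())
hit=ctrl.move_l(P(-.085,.040),vel=.04,contact_N=12)
p=np.array(ctrl.current_tool_pos()); print(hit,(p[:2]-C)@U,p,np.array(ctrl.current_contact_force())-f0,ctrl.current_t())
E
```

```text
True -0.09926245204970709 [ 0.5002 -0.2814  0.0394] [-3.0256  0.8175  1.5376] 9.8667
```

The push stopped on contact within 2 mm of the position computed for home. Next I'll hover over the fastener, check the slider and get a better slot angle.

```bash
python3 - <<'E'
from h import *
P=lambda s,z:[*(C+s*U),z]
ctrl.move_l(P(-.112,.040),vel=.1); ctrl.move_l(P(-.112,.14),vel=.2)
ctrl.command_gripper(1.0)
ctrl.goto([*C,.17],down(-27.4)); ctrl.sleep(.2)
p=ctrl.current_tool_pos();R=ctrl.current_eef_rot(); im=ctrl.read_camera("wrist")
np.savez("w2.npz",p=p,R=R); cv2.imwrite("pics/w2.png",im); cv2.imwrite("pics/w2c.png",cv2.resize(im[100:330,150:460],None,fx=2.5,fy=2.5,interpolation=cv2.INTER_CUBIC)); print(p,ctrl.current_t(),ctrl.current_grip_width())
E
```

```text
[ 0.5703 -0.3502  0.1698] 12.9667 1.002520666311358
```

View pics/w2c.png

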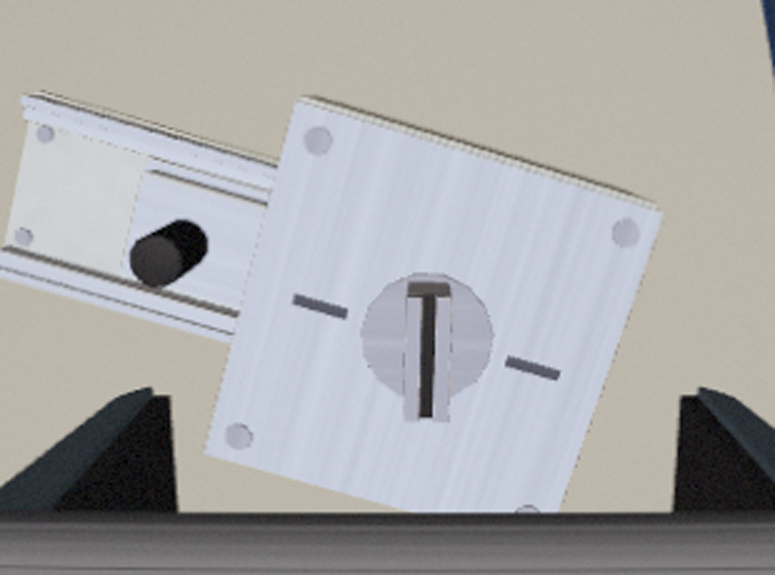

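The crop shows marks at (320,307) and (533,368), the slot from (430,293) to (426,418), and the knob top at (157,261). The fingers are symmetric about column 425.

```bash
python3 - <<'E'
from h import *
d=np.load("w2.npz"); c=ctrl.camera_params("wrist"); T=np.eye(4);T[:3,:3]=d["R"];T[:3,3]=d["p"];T=T@c["T_tool_cam"]
f=lambda uv,z:ray(np.array(uv)/2.5+[149.7,99.7],c,T,[z]*len(uv))[:,:2]
ang=lambda w:np.degrees(np.arctan2(*(w[1]-w[0])[::-1]))
m=f([(320,307),(533,368)],.06); s=f([(430,293),(426,418)],.0865); k=f([(157,261)],.064)[0]
for n,w in(("marks",m),("slot",s)): print(n,w.mean(0),np.linalg.norm(w[1]-w[0]),ang(w))
print("knob",k,"dist",np.linalg.norm(m.mean(0)-k),(m.mean(0)-k)@U)
E
```

```text
marks [ 0.571  -0.3502] 0.06427480885831613 -43.84084956631107
slot [ 0.5717 -0.349 ] 0.03400788756197019 -119.15026469107217
knob [ 0.5142 -0.2945] dist 0.07958412662046153 0.07958395195554928
```

Slider is home: the knob measures 79.6 mm from the centre. Now grip the wing and turn it.

```bash
python3 - <<'E'
from h import *
C=np.array([.5715,-.3502])
ctrl.goto([*C,.11],down(-28.5)); ctrl.move_l([*C,.067],vel=.1)
f0=np.array(ctrl.current_contact_force())
ctrl.command_gripper(0.0); print("grip",ctrl.current_grip_width()*91,ctrl.current_grasp_force(),np.array(ctrl.current_contact_force())-f0,ctrl.current_tool_pos())
for a in(-3.7,21.1,45.8):
    ctrl.move_l([*C,.067],vel=.02,ori=down(a)); R=np.array(ctrl.current_eef_rot())
    print(a,np.degrees(np.arctan2(R[1,1],R[0,1])),np.array(ctrl.current_contact_force())-f0,ctrl.current_wrist_torque(),ctrl.current_grip_width()*91,ctrl.current_t())
print(ctrl.current_tool_pos())
cv2.imwrite("pics/s3.png",cv2.resize(ctrl.read_camera("side")[200:330,200:400],None,fx=4,fy=4,interpolation=cv2.INTER_CUBIC))
E
```

```text
grip 11.448260620336919 30.00041238963604 [-3.8234  1.8465  2.8903] [ 0.5711 -0.35    0.067 ]
-3.7 -3.6643605990219728 [-4.9825  2.574   3.5749] [0.2675 0.9404 0.0221] 11.71557221996459 15.6667
21.1 21.13061143629184 [-5.0384  1.8414  3.9178] [0.164  1.1265 0.0249] 11.840448843590073 16.25
45.8 45.82999904136289 [-6.5461  1.3835  3.2571] [0.1398 1.1749 0.016 ] 11.799147581491825 16.8333
[ 0.5708 -0.35    0.0669]
```

```bash
python3 - <<'E'
from h import *
C=np.array([.5715,-.3502])
ctrl.command_gripper(1.0); ctrl.move_l([*C,.17],vel=.15); ctrl.sleep(.2)
p=ctrl.current_tool_pos();R=ctrl.current_eef_rot(); im=ctrl.read_camera("wrist")
np.savez("w3.npz",p=p,R=R); cv2.imwrite("pics/w3c.png",cv2.resize(im[100:330,150:460],None,fx=2.5,fy=2.5,interpolation=cv2.INTER_CUBIC)); print(p,ctrl.current_t())
E
```

```text
[ 0.5711 -0.3499  0.169 ] 19.2167
```

View pics/w3c.png

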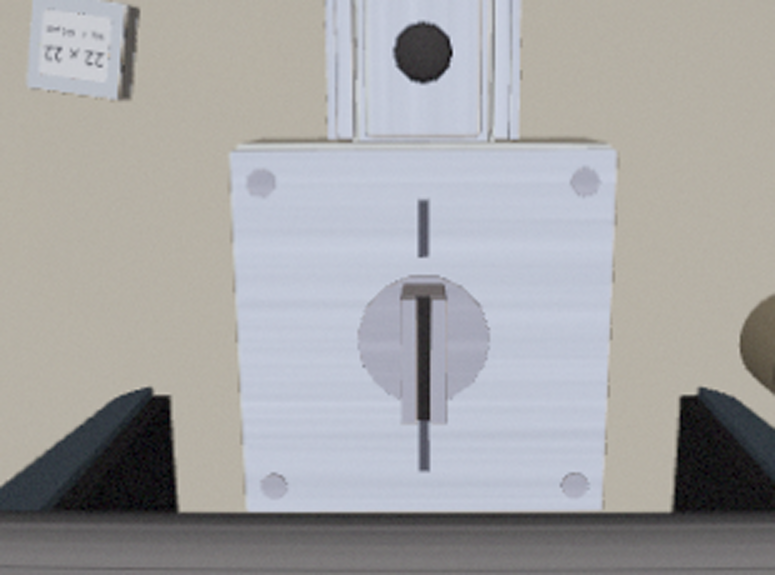

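The slot (columns 424 to 424) lines up with both marks (423 and 424), and the knob is home. Now regrip and press.

```bash
python3 - <<'E'
from h import *
C=np.array([.5715,-.3502]); R=down(45.8)
ctrl.move_l([*C,.066],vel=.12,ori=R); ctrl.command_gripper(0.0)
f0=np.array(ctrl.current_contact_force()); print(ctrl.current_grip_width()*91,f0,ctrl.current_tool_pos())
for z in(.062,.059,.057,.0555,.0545,.0535,.0525):
    h=ctrl.move_l([*C,z],vel=.02,contact_N=25); ctrl.sleep(.15)
    f=np.array(ctrl.current_contact_force())-f0; print(z,h,ctrl.current_tool_pos()[2],f,ctrl.current_t())
    if f[2]>20 or h: break
E
```

```text
11.694629364349593 [-3.2812 -3.3446  0.9304] [ 0.5712 -0.3505  0.066 ]
0.062 False 0.06226771179784212 [-1.6958  2.1584  5.0651] 21.9167
0.059 False 0.059385920095465936 [-2.2853  1.8381  5.9094] 22.3667
0.057 False 0.05747836108872508 [-2.9086  0.8757  7.113 ] 22.7667
0.0555 False 0.056018289090225194 [-1.8679  2.8317  8.0417] 23.1667
0.0545 False 0.05580545990362394 [-4.7941  3.4499 18.8253] 23.5667
0.0535 False 0.05558966911792665 [-7.999   4.6353 29.7008] 23.9667
```

The panel is seated: force rises steeply after 10.2 mm of travel. I'll ease to about 20 N, confirm it holds, and hand in.

```bash
python3 - <<'E'
from h import *
C=np.array([.5715,-.3502])
ctrl.move_l([*C,.0542],vel=.01); ctrl.sleep(.6)
f=ctrl.current_contact_force(); z=ctrl.current_tool_pos()[2]; R=ctrl.current_eef_rot(); print(f,z,np.degrees(np.arctan2(R[1][1],R[0][1])),ctrl.current_grip_width()*91,ctrl.current_t())
if f[2]>15 and z<.0565: print(ctrl.sign_off())
E
```

```text
[-9.4886  0.6095 22.0336] 0.055663874827076555 45.8038561212409 11.261459296643158 24.8167
the job is handed in; nothing more can be done
None
```

I handed the job in at 24.8 s: the slider is home, the fastener slot lines up with both marks, and the cover panel is seated and held down at about 21 N; the canister and coverslip box were left alone.

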